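# Set the coffee grinder's grind thumbwheel and start it

## Task

Set the coffee grinder for cafetiere coffee and run it: with a fingertip, flick the wide toothed thumbwheel on the left of its top away from you, click by click, until its pointer stands at the fifth dot counting from the smallest, and only then press the round start button between the two scales fully down and let it spring back up. Leave the narrow wheel on the right (number of cups) at its setting. Nothing is to be gripped, lifted or shoved about: the grinder and the mug, teaspoon and jars around it stay where they stand.

Things in the scene. Friction and masses are not known exactly. Their poses are not given: they have to be found in the camera images.
- grinder: Coffee grinder, loose, about 2.6 kg on rubber feet, 190 (own x) x 180 (own y) mm; steel head with a grey control panel on top at z = 165 mm, behind it a smoked bean hopper with black lid (90 x 138 mm, centre at own x = +47 mm, top at z = 235 mm). Origin: centre of the underside; own +x runs from its front (facing the robot) to its back, +y to the robot's left, z up. Yaw within 0.25 rad.
- grind_hub (a point): Centre of the wide metal grind wheel, on its axle along own y, at grinder's own (-45, 63, 152) mm; has its axes. 20 mm wide, 8 teeth 45 degrees apart: tip radius 31 mm, root radius 21 mm, teeth 7 mm thick with round tops; it stands 18 mm proud of the panel. Resting on a click, a gap is at the very top; the teeth lie 22.5 and 67.5 degrees before and after it.
- grind (a joint): Turn of the grind wheel (rad): 0 = pointer at the first, smallest dot, 0.7854 (45 degrees) more per click, 3.142 at the fifth dot, 4.712 at the seventh; grows as the wheel's top moves away from the robot (own +x). A sprung ball holds each click: 3 to 4 N at a tooth moves it, and past half a click it snaps on to the next. Starts on the first, second or third dot; can be turned back.
- grind_tip (a point): Top of the white pointer of the grind wheel, a 10 x 2 mm bar 3 mm high between the wheel and its dots; geared to the wheel it moves 9 mm per click along own +x. (The wheel: as one tooth is pushed over the top the following tooth rises 45 degrees behind it, so a fingertip should rise and leave once past the top.)
- dot_first (a point): Centre of the first and smallest of the grind wheel's seven black raised dots (2.4 to 7.2 mm across, 9 mm apart, smallest at the front, growing to the back), on the panel to the right of the pointer.
- dot_fifth (a point): Centre of the fifth dot, the one to set: 36 mm behind the first along own x. The pointer stands at it when both have the same own x.
- cups (a joint): Turn of the cups wheel (rad), at its third bar (1.571) at the start; to be left there.
- cups_hub (a point): Centre of the narrow cups wheel, on its axle, at own (-45, -65, 152) mm: same teeth as the grind wheel but 11 mm wide, on the right of the panel, with its own white pointer and a row of seven equal bars.
- start (a joint): Travel of the start button (m): 0 up, 0.006 fully down; springs back. Fully down takes about 5 N.
- start_top (a point): Middle of the top of the start button: a round metal button 28 mm across in a black ring 44 mm across, between the two scales, at own (-51, 0) mm, its top at z = 187 mm.
- mug: White mug, 79 x 114 x 89 mm, loose, left of the grinder; a bystander. Origin: under the middle of mug and handle together.
- spoon: Steel teaspoon, 130 x 27 x 11 mm, lying loose left of the grinder; a bystander. Origin: its middle, on the worktop.
- jar_a: Glass spice jar with a white cap, 42 mm across, 100 mm high, loose, right of the grinder; a bystander. Origin: centre of its underside.
- jar_b: Second such jar, right of the grinder and further back; a bystander. Origin: centre of its underside.

How it is judged (in metres and radians):
On the way, in this order (a step that is already met when the one before it is completed fails the run):
1. the grind wheel rests on the click of the fifth dot (value of joint grind between 2.942 and 3.342 rad and value of joint start below 0.002 m), for 0.3 s.
2. the start button is pressed fully down, the wheel still on the fifth dot (value of joint grind between 2.942 and 3.342 rad and value of joint start above 0.005 m).
At the end, for the whole second after the job is handed in: The grind wheel rests within 0.2 rad of the fifth dot's click, the start button has been pressed at least 5 mm and is up again (within 1 mm), the cups wheel is still on its third bar, the grinder stands upright within 15 mm of its place, and mug, teaspoon and jars are within 20 mm of theirs (value of joint grind between 2.942 and 3.342 rad and value of joint start below 0.001 m and value of joint cups between 1.37 and 1.77 rad and distance of grinder from where it was at the start of the episode below 0.015 m and angle between grinder's own z axis and vertical below 0.05 rad and linear speed of grinder below 0.01 m/s and distance of each of mug, spoon, jar_a, jar_b from where it was at the start of the episode below 0.02 m); the robot touches nothing.
It fails at once if the start button is pressed (over 3 mm) while the grind wheel is not on the fifth dot (value of joint start above 0.003 m and not (value of joint grind between 2.942 and 3.342 rad)).
It fails at once if the cups wheel is turned off its click (half a click) (value of joint cups above 1.96 rad or value of joint cups below 1.18 rad).
It fails at once if the grinder is lifted, tipped or shoved more than 15 mm (distance of grinder from where it was at the start of the episode above 0.015 m or angle between grinder's own z axis and vertical above 0.08 rad).
It fails at once if the mug, teaspoon or a jar is lifted or moved more than 20 mm (distance of any of mug, spoon, jar_a, jar_b from where it was at the start of the episode above 0.02 m).
It also fails if it takes over 48 s, if anything falls off the work surface, if the arm or the gripper's body presses on something with over 40 N, if the wrist force passes 120 N, or if a joint passes its speed limit or range.

## Robot

A 6-joint arm with a two-finger parallel gripper is mounted at the origin on a cart in front of the work surface, level with it; the furniture and walls round the work are solid. World frame = base frame: x ahead of the robot, y to its left, z up, the work surface at z = 0. Lengths are in m, angles in degrees, forces in N, time in s.
With the tool pointing down it reaches from about 0.3 to 0.775 m from the base axis. Payload 14.6 kg.
Tool frame: the origin (TCP) lies between the finger pads; the fingertips stand 25 mm ahead of it and the grasp point (between the pads) lies 6 mm ahead of it; z points along the fingers, y is the line along which they close (so a half turn about z gives the same grasp; the last joint's range is limited). The gripper opens to 94 mm and grips with 3 to 60 N. Pads are 16 mm wide; open, the fingers measure 119 mm over their backs; the gripper's body (75 mm by 177 mm) begins 78 mm behind the grasp point.
Start: joints at [-3.816, 17.183, 87.147, -0, 75.671, -3.816], TCP at [0.55, -0, 0.23] pointing down, gripper open.
Joint ranges: [-173.82, 173.82], [-45.26, 126.66], [13.44, 144.39], [-59.66, 239.66], [0, 175.72], [-146.38, 146.38]. Speed limits (degrees/s): [127.2, 127.2, 147.25, 180, 180, 180].

## Interface

Orientations are given as a 3x3 rotation matrix whose columns are the frame's x, y, z axes.
In Python, from plant import * gives the robot as it stands.
- The arm moves only by the tool arm_command, never from a script. Its argument "commands" is a list of rows, each a list of 5 numbers: the shift along the tool's x, y, z in units of 4 cm (1.0 is 4 cm), then the turn about the tool's z in units of pi/4 rad (1.0 is pi/4 rad), then the finger opening in mm, from 0 to 94. A call has 1 to 8 rows; each row shifts and turns the commanded pose from where the row before left it, along the tool's axes as they then stand; what a row does not reach is not made up. A row lasts 1/10 s, in which the tool goes at most 50 mm and 8.59 degrees, less where a joint would pass 70% of its speed; a pose out of reach is approached as far as the arm can. A call with a number of a shift or a turn outside -1 to 1 is refused whole. A call with a gripper value outside its range is refused whole. The fingers move at their own pace and stop on an object; "force" is the grip in N (left out, the last holds). Time passes only in rows, so rows that do not move let the fingers close. It gives the time, the measured TCP pose, the force, the opening and the grip force at its end, in the units of the state.
- read_state(): the state, without advancing time (a new reading comes with each control period).
- read_camera(name): name is "scene" or "side" or "wrist"; returns the picture (400x640x3 uint8, red, green, blue); there is no depth.
- camera_info(name): a dict with "mtx" (3x3 intrinsics, pixels), "R" (3x3) and "t" (3): a world point X has camera coordinates R X + t. Camera axes: x right, y down, z forward; pixel columns grow to the right and rows downward; lengths in m; the calibration is good to about 2 mm. A picture is of the moment at which its call begins: read the wrist's pose just before it. camera_info takes no time and is no camera call; for the wrist camera it gives the pose at the moment of the call.
- close_job(): hands the job in; it is judged then, once.
The state is a dict: "t": time; "q": joint angles; "dq": joint speeds; "joint_efforts": joint torques, N m; "ee_pos": TCP position; "tool_rot": TCP orientation; "wrist_force": force on the tool from outside, world axes, zero at the start; "moment": the same for the moment, N m; "gripper_width": finger opening in m; "grip_force": force on a finger pad.
Only numpy, scipy, OpenCV 4.12 (cv2) and the standard library are available. Lean on these libraries where they do the work, as an engineer would, in place of code of your own. Each camera call takes 0.05 s, during which the arm holds its last target. There are 200 camera calls.

## Working session

There is one attempt and no reset: what is moved stays moved. The work goes in short steps, Python scripts to look and compute and a tool call to move; the robot and the scene stay as the last step left them, time stands still between calls to the robot, and variables do not carry over. Pictures are saved under pics/ and viewed, at most 10 in all, crops included, and the job is handed in when it is done.

Besides the shell and the picture viewer there is one more tool, called after "Request:" as a command line: name --pt "numbers of a row" for each row, then --argument value for the rest. arm_command: Moves the arm, as the interface text tells. Shifts and turns lie within -1 to 1; 1 stands for 4 cm of shift or pi/4 rad of turn. Its arguments: {"type":"object","properties":{"commands":{"type":"array"},"force":{"type":"number"}},"required":["commands"]}

```bash
ls; mkdir -p pics
python3 - <<'E'
from plant import *
import cv2
s=read_state();print(s['t'],s['ee_pos'],s['tool_rot'])
for n in ["scene","wrist"]:
    im=read_camera(n);cv2.imwrite(f"pics/{n}0.png",im[:,:,::-1])
    i=camera_info(n);print(n,i)
E
```

```text
pics
0.0 [5.49771924e-01 3.12749549e-05 2.29878179e-01] [[-1.49574767e-05  9.99999347e-01 -1.14293438e-03]
 [ 9.99999996e-01  1.50544819e-05  8.48652435e-05]
 [ 8.48823944e-05 -1.14293310e-03 -9.99999343e-01]]
scene {'mtx': array([[449.58761294,   0.        , 322.03609349],
       [  0.        , 449.58761294, 201.02037618],
       [  0.        ,   0.        ,   1.        ]]), 'R': array([[ 0.86454165, -0.50211178, -0.02124853],
       [-0.24789066, -0.38927874, -0.88713713],
       [ 0.4371704 ,  0.77223431, -0.4610165 ]]), 't': array([-0.49139268,  0.22953475,  0.81058172])}
wrist {'mtx': array([[320.57812426,   0.        , 319.53023635],
       [  0.        , 320.57812426, 197.23796224],
       [  0.        ,   0.        ,   1.        ]]), 'R': array([[ 9.99998696e-01, -8.73167969e-04, -1.35846288e-03],
       [-4.72740680e-04, -9.62647670e-01,  2.70756790e-01],
       [-1.54413728e-03, -2.70755795e-01, -9.62646828e-01]]), 't': array([-0.54973645, -0.02771702,  0.39249799])}
```

View pics/scene0.png

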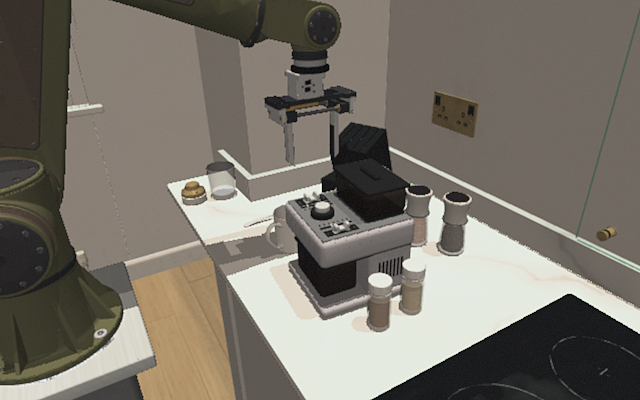

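View pics/wrist0.png

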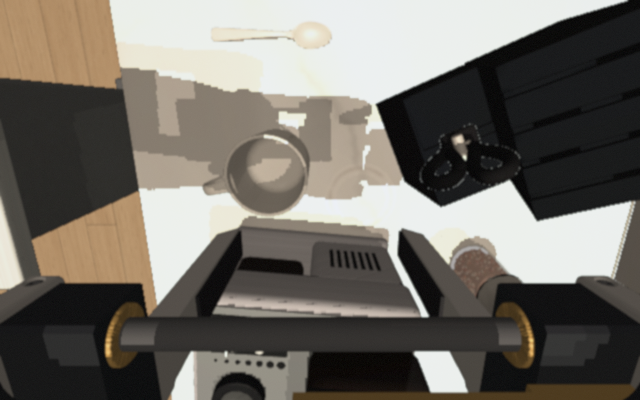

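Run:
```python
from plant import *
import cv2,numpy as np
im=cv2.imread("pics/scene0.png")[150:270,265:425]
cv2.imwrite("pics/c1.png",cv2.resize(im,None,fx=5,fy=5,interpolation=cv2.INTER_CUBIC))
i=read_camera("side");cv2.imwrite("pics/side0.png",i[:,:,::-1]);print(camera_info("side"))
for n in["scene","side","wrist"]:
  c=camera_info(n);print(n,-c["R"].T@c["t"])
```

```text
{'mtx': array([[467.57994394,   0.        , 323.03870043],
       [  0.        , 467.57994394, 195.22215951],
       [  0.        ,   0.        ,   1.        ]]), 'R': array([[-0.82673084, -0.56238313,  0.01553478],
       [-0.23014305,  0.31286709, -0.92149247],
       [ 0.5133715 , -0.76540146, -0.38808544]]), 't': array([0.39204038, 0.25490997, 0.7811376 ])}
scene [ 0.12736662 -0.78334007  0.56687897]
side [-0.01823615  0.73860782  0.53195549]
wrist [0.55033798 0.0791088  0.38467281]
```

View pics/c1.png

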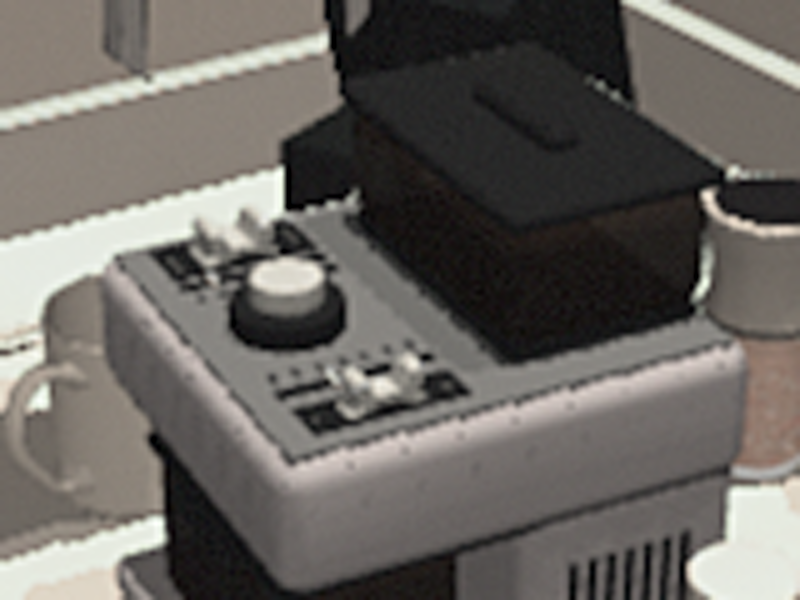

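View pics/side0.png

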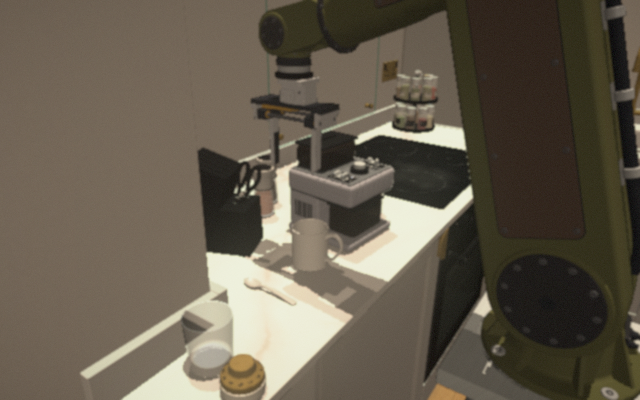

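```bash
cat > h.py <<'E'
from plant import *
import cv2,numpy as np
from scipy.optimize import least_squares
def proj(n,X,c=None):
    c=c or camera_info(n); p=c["mtx"]@(c["R"]@np.atleast_2d(X).T+c["t"][:,None]); return (p[:2]/p[2]).T
def W(p,own):
    o=np.atleast_2d(own).astype(float)/1000; c,s=np.cos(p[2]),np.sin(p[2])
    return np.c_[p[0]+c*o[:,0]-s*o[:,1],p[1]+s*o[:,0]+c*o[:,1],o[:,2]]
E
python3 - <<'E'
from h import *
own=[[-51,0,187],[2,69,235],[2,-69,235],[92,-69,235],[92,69,235]]
px=np.array([[288,277],[345,95],[523,228],[725,178],[525,42]])/5+[265,150]
c=camera_info("scene")
r=least_squares(lambda p:(proj("scene",W(p,own),c)-px).ravel(),[.55,0,0]);print(r.x,r.fun.round(1))
p=r.x
print("hub",W(p,[-45,63,152]),"btn",W(p,[-51,0,187]))
print(proj("wrist",W(p,[[-45,63,183],[-51,0,187],[2,69,235]])))
im=cv2.imread("pics/wrist0.png")[330:400,180:320]
cv2.imwrite("pics/c2.png",cv2.resize(im,None,fx=5,fy=5,interpolation=cv2.INTER_CUBIC))
E
```

```text
[ 0.52073026 -0.17986828 -0.09124863] [-1.2  4.3 -3.  -3.4 -1.7 -0.8  3.6 -1.6  2.3 -1.2]
hub [[ 0.48165817 -0.11302989  0.152     ]] btn [[ 0.46994244 -0.17522106  0.187     ]]
[[230.65553028 366.9793511 ]
 [220.68840001 433.83805823]
 [285.15305774 431.2143614 ]]
```

View pics/c2.png

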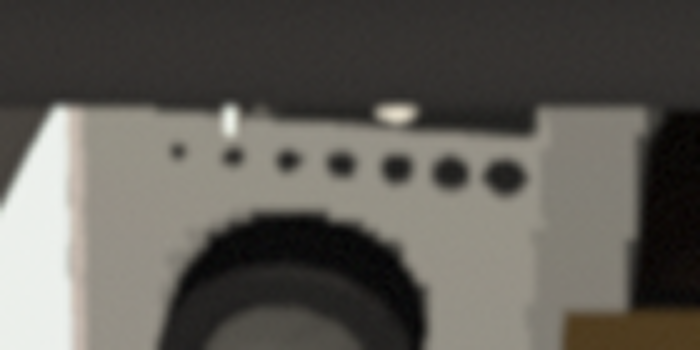

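The first look shows the grinder at about (0.52, -0.18) m with a yaw near -5°. The pointer (crop x 230) is at the second dot (233), so three clicks are needed. I'll move above it for a closer look.

Request:
arm_command --pt "0 0 -1 0 94" --pt "0 -1 -0.75 0 94" --pt "-1 -1 0 0 94" --pt "-1 -1 0 0 94" --pt "-1 0 0 0 94" --pt "-0.75 0 0 0 94" --pt "0 0 0 0.12 94" --pt "0 0 0 0 94"

```text
t: 0.95
ee_pos: [0.4391, -0.1413, 0.3002]
tool_rot: [[0.097, 0.995, -0.0], [0.995, -0.097, 0.0], [0.0, -0.0, -1.0]]
wrist_force: [0.5, 0.9, -0.1]
gripper_width: 0.0941
grip_force: 0.0
```

Run:
```python
from h import *
import pickle
s=read_state();print(s['t'],s['ee_pos'],s['tool_rot'].round(3))
c=camera_info("wrist");im=read_camera("wrist")
pickle.dump(c,open("cw1.pkl","wb"))
cv2.imwrite("pics/w1.png",cv2.resize(im[:,:,::-1],(800,500)))
```

```text
0.95 [ 0.43906957 -0.14130543  0.30022503] [[ 0.097  0.995 -0.   ]
 [ 0.995 -0.097  0.   ]
 [ 0.    -0.    -1.   ]]
```

View pics/w1.png

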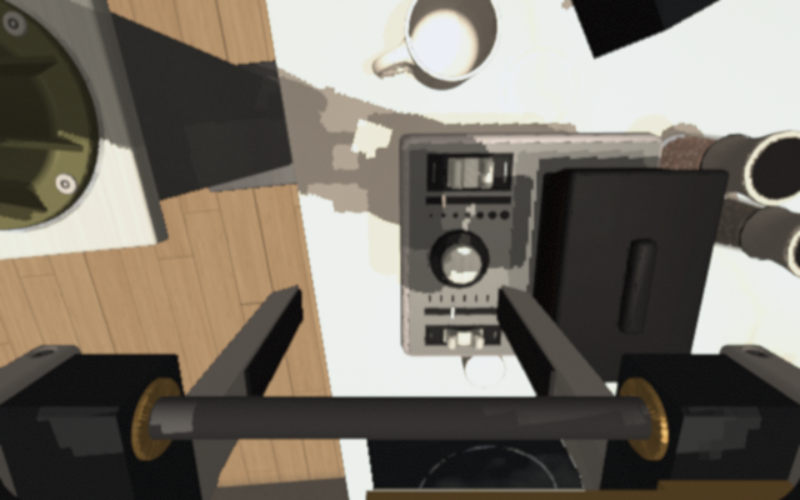

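Run:
```python
import cv2
im=cv2.imread("pics/w1.png")[125:365,390:690]
im=cv2.resize(im,None,fx=2.4,fy=2.4,interpolation=cv2.INTER_CUBIC)
cv2.imwrite("pics/c3.png",im)
```

```text
(no output)
```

View pics/c3.png

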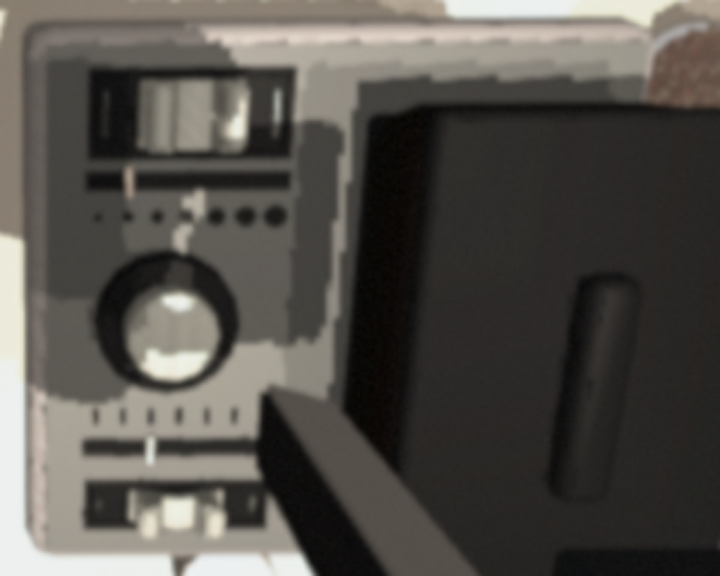

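Run:
```python
from h import *
import pickle
c=pickle.load(open("cw1.pkl","rb"))
uv=np.array([[172,335],[191,114],[88,114],[85,503],[97,217],[186,216],[275,216]])
px=(np.array([390,125])+uv/2.4)/1.25
def own(p): 
  s,d=p[3]*1000,p[4]*1000
  return [[-51,0,187],[-45,63,165],[-45-s,63,165],[-45-s,-65,165],[-72,d,165.5],[-45,d,165.5],[-18,d,165.5]]
r=least_squares(lambda p:(proj("w",W(p,own(p)),c)-px).ravel(),[.52,-.18,-.09,.04,.03]);p=r.x
print(p,r.fun.round(1).reshape(-1,2).tolist())
hub=W(p,[-45,63,152])[0];btn=W(p,[-51,0,187])[0];print(hub,btn)
s=read_state();R=s['tool_rot'];e=s['ee_pos']
for n,t in (("hub",hub),("btn",btn)):
    print(n,(R.T@(t-e)*1000).round(1))
```

```text
[ 0.53297402 -0.16034085 -0.0905201   0.03009564  0.03178873] [[0.4, 0.8], [-0.4, -0.4], [0.2, -0.1], [-0.2, -0.3], [0.2, -0.0], [-0.0, 0.1], [-0.2, -0.1]]
[ 0.49385324 -0.09353094  0.152     ] [ 0.48218282 -0.15573063  0.187     ]
hub [ 52.1  50.1 148.3]
btn [-10.9  44.3 113.2]
```

Run:
```python
from h import *
for p in ([.533,-.1603,-.0905],):
  print(((proj("scene",W(p,[[-51,0,187],[2,69,235],[2,-69,235],[92,-69,235],[92,69,235],[-45,63,183],[-45,-65,183]]))-[265,150])*5).round(0))
s=read_state();print(s['t'],s['ee_pos'],s['dq'].round(3))
```

```text
[[284. 268.]
 [331.  55.]
 [511. 193.]
 [733. 142.]
 [533.  14.]
 [230. 206.]
 [381. 354.]]
1.0 [ 0.43916768 -0.14077381  0.30026369] [ 1.054 -0.134  0.199  0.127  0.053 -1.786]
```

Request:
arm_command --pt "0.65 -0.42 0 0 94" --pt "0.65 -0.42 0 0 94" --pt "0 0 0.7 0 94" --pt "0 0 0.7 0 94" --pt "0 0 0.7 0 94" --pt "0 0 0 0 94" --pt "0 0 0 0 94"

```text
t: 1.7
ee_pos: [0.4109, -0.0855, 0.2172]
tool_rot: [[0.092, 0.996, -0.0], [0.996, -0.092, 0.0], [0.0, -0.0, -1.0]]
wrist_force: [-0.3, 0.7, 1.5]
gripper_width: 0.094
grip_force: 0.0
```

```bash
cat >> h.py <<'E'
HUB=np.array([0.49385,-0.09353,.152]);BTN=np.array([.48218,-.15573,.187])
def rel():
    s=read_state();R=s['tool_rot'];tip=s['ee_pos']+R@np.array([0,.0595,.025])
    print(s['t'],"face rel hub (tool x,y mm), tip z",(R.T@(tip-HUB)*1000).round(1)[:2],(tip[2]*1000).round(1),"F",s['wrist_force'].round(1),"tip-centre to btn",(R.T@(BTN-tip+R@np.array([0,.00625,0]))*1000).round(1))
E
python3 - <<'E'
from h import *
rel()
c=camera_info("wrist");im=read_camera("wrist")
tip=proj("w",HUB,c);print(tip)
cv2.imwrite("pics/w2.png",cv2.resize(im[:,:,::-1],(800,500)))
E
```

```text
1.7 face rel hub (tool x,y mm), tip z [  0.4 -23.8] 192.2 F [-0.3  0.7  1.5] tip-centre to btn [-63.4  24.2   5.2]
[[433.76816013 220.56810295]]
```

View pics/w2.png

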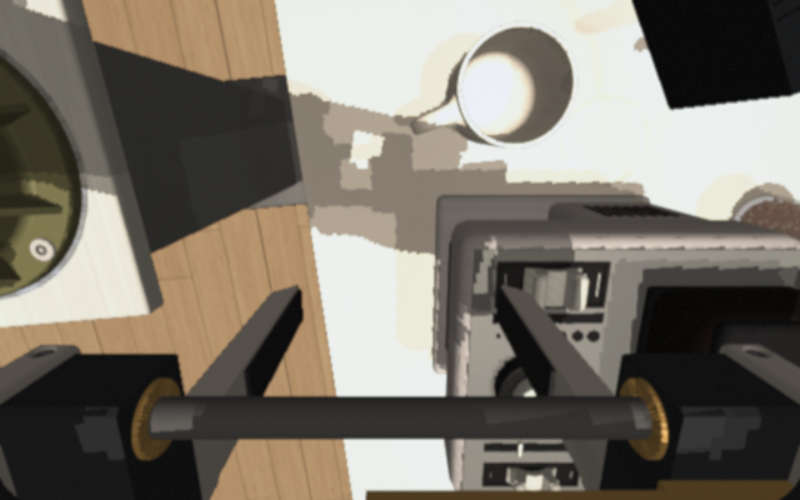

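The finger stands just in front of the wheel, with its tip at (515, 288) and the wheel at (550, 290). Lowering and pushing now.

Request:
arm_command --pt "0 0 0.42 0 94" --pt "0 0 0 0 94" --pt "0 0.15 0 0 94" --pt "0 0.15 0 0 94" --pt "0 0.15 0 0 94" --pt "0 0.15 0 0 94" --pt "0 0 0 0 94"

```text
t: 2.45
ee_pos: [0.4364, -0.0884, 0.2018]
tool_rot: [[0.094, 0.996, 0.004], [0.996, -0.094, -0.001], [-0.001, 0.004, -1.0]]
wrist_force: [-0.7, -0.2, 3.5]
gripper_width: 0.0938
grip_force: 1.4
```

```bash
python3 -c "
from h import *
rel()"
```

```text
2.45 face rel hub (tool x,y mm), tip z [-0.3  2.1] 177.1 F [-0.7 -0.2  3.5] tip-centre to btn [-62.7  -1.5  -9.9]
```

Request:
arm_command --pt "0 0.12 0 0 94" --pt "0 0 0 0 94" --pt "0 0 -0.5 0 94" --pt "0 -0.25 -0.25 0 94" --pt "0 -0.6 0 0 94" --pt "0 0 0 0 94"

```text
t: 3.05
ee_pos: [0.4045, -0.0851, 0.2301]
tool_rot: [[0.094, 0.996, 0.0], [0.996, -0.094, -0.0], [-0.0, 0.0, -1.0]]
wrist_force: [-0.1, 0.7, -0.5]
gripper_width: 0.094
grip_force: 0.0
```

Run:
```python
from h import *
rel()
a=read_camera("wrist")
a=cv2.resize(a[130:290,340:560,::-1],None,fx=3,fy=3,interpolation=cv2.INTER_CUBIC)
b=read_camera("scene")[170:250,275:385,::-1]
b=cv2.resize(b,(660,480),interpolation=cv2.INTER_CUBIC)
cv2.imwrite("pics/w3.png",a);cv2.imwrite("pics/s3.png",b)
```

```text
3.05 face rel hub (tool x,y mm), tip z [ -0.1 -30.2] 205.1 F [-0.1  0.7 -0.5] tip-centre to btn [-63.   30.7  18.1]
```

View pics/w3.png

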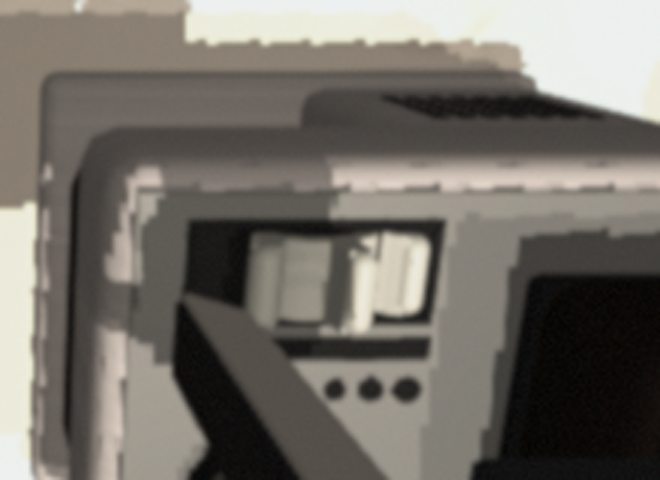

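Request:
arm_command --pt "0 0 -0.88 0 94" --pt "-0.65 0.5 -0.88 0 94" --pt "-0.65 0.5 0 0 94" --pt "0 0 0 0 94" --pt "0 0 0 0 94"

```text
t: 3.65
ee_pos: [0.4408, -0.141, 0.2993]
tool_rot: [[0.095, 0.995, -0.001], [0.995, -0.095, 0.001], [0.001, -0.002, -1.0]]
wrist_force: [-0.5, 0.3, 0.8]
gripper_width: 0.0942
grip_force: 0.0
```

```bash
cat >> h.py <<'E'
P=[.53297,-.16034,-.09052]
def pointer():
    """brightness profile along pointer slot, dots marked"""
    rel();c=camera_info("wrist");im=cv2.cvtColor(read_camera("wrist"),cv2.COLOR_RGB2GRAY).astype(np.float32)
    xs=np.arange(-80,-9,1.5)
    prof=[]
    for y in (41,42.5,44):
        q=proj("w",W(P,[[x,y,167] for x in xs]),c).astype(np.float32)
        prof.append(cv2.remap(im,q[:,:1],q[:,1:],cv2.INTER_LINEAR).ravel())
    m=np.array(prof).mean(0)
    q=proj("w",W(P,[[x,31.8,165.5] for x in xs]),c).astype(np.float32)
    d=cv2.remap(im,q[:,:1],q[:,1:],cv2.INTER_LINEAR).ravel()
    for x,a,b in zip(xs,m,d): print(x,int(a),int(b),end=" | ")
    k=xs[m.argmax()];print("\npointer x",k,"dot",(k+72)/9+1)
    return im,c
E
python3 - <<'E'
from h import *
import h
pointer()
# sanity on first picture
import pickle
im0=cv2.imread("pics/w1.png");im0=cv2.resize(im0,(640,400))[:,:,::-1].copy();c0=pickle.load(open("cw1.pkl","rb"))
h.read_camera=lambda n:im0
h.camera_info=lambda n:c0
pointer()
E
```

```text
3.65 face rel hub (tool x,y mm), tip z [-52.2  10.9] 274.2 F [-0.5  0.3  0.8] tip-centre to btn [-10.8 -10.5  87.3]
-80.0 67 67 | -78.5 67 67 | -77.0 61 67 | -75.5 35 66 | -74.0 22 60 | -72.5 22 44 | -71.0 22 53 | -69.5 23 65 | -68.0 22 66 | -66.5 22 67 | -65.0 22 52 | -63.5 24 34 | -62.0 30 58 | -60.5 34 87 | -59.0 42 92 | -57.5 112 90 | -56.0 150 66 | -54.5 80 33 | -53.0 37 54 | -51.5 35 86 | -50.0 35 93 | -48.5 35 87 | -47.0 35 58 | -45.5 34 51 | -44.0 36 78 | -42.5 47 141 | -41.0 51 162 | -39.5 45 113 | -38.0 36 50 | -36.5 35 26 | -35.0 35 34 | -33.5 35 68 | -32.0 35 90 | -30.5 34 73 | -29.0 35 32 | -27.5 35 26 | -26.0 34 28 | -24.5 35 54 | -23.0 34 77 | -21.5 34 55 | -20.0 34 28 | -18.5 34 27 | -17.0 34 26 | -15.5 43 43 | -14.0 79 78 | -12.5 83 80 | -11.0 67 67 | -9.5 66 66 | 
pointer x -56.0 dot 2.7777777777777777
3.7 face rel hub (tool x,y mm), tip z [-51.7  10.6] 274.3 F [-0.7 -0.3 -0.7] tip-centre to btn [-11.3 -10.2  87.3]
-80.0 67 66 | -78.5 66 66 | -77.0 57 66 | -75.5 34 66 | -74.0 24 59 | -72.5 23 45 | -71.0 23 55 | -69.5 22 65 | -68.0 23 66 | -66.5 24 65 | -65.0 64 58 | -63.5 129 43 | -62.0 108 59 | -60.5 49 85 | -59.0 37 92 | -57.5 37 88 | -56.0 37 67 | -54.5 37 41 | -53.0 36 54 | -51.5 36 84 | -50.0 36 92 | -48.5 35 88 | -47.0 37 74 | -45.5 37 63 | -44.0 40 76 | -42.5 50 124 | -41.0 48 123 | -39.5 38 91 | -38.0 35 45 | -36.5 36 27 | -35.0 36 34 | -33.5 36 66 | -32.0 35 87 | -30.5 35 66 | -29.0 36 35 | -27.5 36 27 | -26.0 36 29 | -24.5 36 53 | -23.0 35 78 | -21.5 36 57 | -20.0 36 31 | -18.5 35 26 | -17.0 36 28 | -15.5 46 43 | -14.0 78 78 | -12.5 83 80 | -11.0 70 67 | -9.5 66 65 | 
pointer x -63.5 dot 1.9444444444444444
```

```bash
cat >> h.py <<'E'
def prof(im,c,y,z,xs):
    q=proj("w",W(P,[[x,y,z] for x in xs]),c).astype(np.float32)
    return cv2.remap(im,q[:,:1],q[:,1:],cv2.INTER_LINEAR).ravel().astype(int)
def cmp():
    import pickle
    c0=pickle.load(open("cw1.pkl","rb"));i0=cv2.cvtColor(cv2.resize(cv2.imread("pics/w1.png"),(640,400)),cv2.COLOR_BGR2GRAY)
    c=camera_info("wrist");i1=cv2.cvtColor(read_camera("wrist"),cv2.COLOR_RGB2GRAY)
    cv2.imwrite("pics/last.png",i1)
    for y,z,xs in ((38,168,range(-80,-10)),(40,168,range(-80,-10)),(42,168,range(-80,-10)),(44,168,range(-80,-10)),(46,168,range(-80,-10))):
        for im,cc in((i0,c0),(i1,c)):
            m=prof(im,cc,y,z,xs).astype(float);k=m.argmax();w=np.clip(m[max(k-4,0):k+5]-45,0,None)
            print(y,"peak",xs[k],int(m[k]),"centroid",((np.arange(max(k-4,0),max(k-4,0)+len(w))+xs[0])*w).sum()/w.sum())
    for im,cc in((i0,c0),(i1,c)): print("wheel",prof(im,cc,63,178,range(-78,-12,2)))
    for im,cc in((i0,c0),(i1,c)): print("cups",prof(im,cc,-45,168,range(-78,-12,2)))
E
python3 -c "
from h import *
cmp()"
```

```text
38 peak -42 172 centroid -42.58542141230068
38 peak -42 178 centroid -42.01112234580384
40 peak -42 143 centroid -42.17153284671533
40 peak -41 151 centroid -41.38761776581427
42 peak -63 137 centroid -63.09561752988048
42 peak -56 151 centroid -56.04304635761589
44 peak -63 143 centroid -63.27007299270073
44 peak -56 155 centroid -56.075409836065575
46 peak -63 141 centroid -62.975232198142415
46 peak -56 152 centroid -56.01923076923077
wheel [ 67  36  17  33  23  17  18  21  67  94 107 137 138 117 142 147 151 151
 145 116 110 145 217 193  74  57  56  95 116  44 112 148 128]
wheel [ 68  39  17  18  17  18  16  56  96 111 120 112 128 137 142 144 129  80
  92 126 178 180 189 159 207 204 204 227 181  48  71 100 126]
cups [153  99  69  68  67  67  62  58  60  65  67 143 196  89  67  67  64  57
  56  62  65  67  65  65  65  65  64  62  57  35  15  13  13]
cups [160 100  65  65  66  64  61  60  60  60  58 131 224  93  62  62  61  58
  58  57  57  57  60  59  60  60  59  57  56  51  20  13  12]
```

Request:
arm_command --pt "0 0 0 0 94" --pt "0 0 0 0 94" --pt "0 0 0 0 94" --pt "0 0 0 0 94" --pt "0 0 0 0 94" --pt "0 0 0 0 94" --pt "0 0 0 0 94" --pt "0 0 0 0 94"

```text
t: 4.55
ee_pos: [0.4405, -0.1408, 0.3001]
tool_rot: [[0.094, 0.996, -0.0], [0.996, -0.094, 0.0], [0.0, -0.0, -1.0]]
wrist_force: [0.5, -0.2, 0.8]
gripper_width: 0.094
grip_force: 0.0
```

```bash
python3 -c "
from h import *
cmp()"
```

```text
38 peak -42 172 centroid -42.58542141230068
38 peak -43 177 centroid -42.65129358830146
40 peak -42 143 centroid -42.17153284671533
40 peak -56 149 centroid -56.114119922630564
42 peak -63 137 centroid -63.09561752988048
42 peak -56 144 centroid -56.21052631578947
44 peak -63 143 centroid -63.27007299270073
44 peak -56 146 centroid -56.17218543046358
46 peak -63 141 centroid -62.975232198142415
46 peak -56 141 centroid -55.95702005730659
wheel [ 67  36  17  33  23  17  18  21  67  94 107 137 138 117 142 147 151 151
 145 116 110 145 217 193  74  57  56  95 116  44 112 148 128]
wheel [ 68  40  16  16  17  16  16  52  96 128 129 116 126 137 142 145 131  81
  92 129 175 177 200 165 207 202 202 219 175  57  78 151 130]
cups [153  99  69  68  67  67  62  58  60  65  67 143 196  89  67  67  64  57
  56  62  65  67  65  65  65  65  64  62  57  35  15  13  13]
cups [157  96  59  60  59  58  52  49  57  57  58 122 201  92  57  58  55  48
  54  57  57  63  63  62  61  62  62  57  54  57  27  12  12]
```

Request:
arm_command --pt "0.65 -0.44 0 0 94" --pt "0.65 -0.44 0 0 94" --pt "0 0 0 0 94" --pt "0 0 0.82 0 94" --pt "0 0 0.82 0 94" --pt "0 0 0.82 0 94" --pt "0 0 0 0 94" --pt "0 0 0 0 94"

```text
t: 5.4
ee_pos: [0.4107, -0.0861, 0.2025]
tool_rot: [[0.094, 0.996, -0.0], [0.996, -0.094, -0.0], [-0.0, -0.0, -1.0]]
wrist_force: [0.5, -0.2, 1.0]
gripper_width: 0.0942
grip_force: 0.0
```

```bash
python3 -c "
from h import *
rel()"
```

```text
5.4 face rel hub (tool x,y mm), tip z [ -0.4 -24. ] 177.5 F [ 0.5 -0.2  1. ] tip-centre to btn [-62.6  24.5  -9.5]
```

Request:
arm_command --pt "0 0.16 0.04 0 94" --pt "0 0.16 0 0 94" --pt "0 0.16 0 0 94" --pt "0 0.16 0 0 94" --pt "0 0.16 0 0 94" --pt "0 0 0 0 94" --pt "0 0 0 0 94"

```text
t: 6.1
ee_pos: [0.4428, -0.0888, 0.2007]
tool_rot: [[0.094, 0.996, 0.001], [0.996, -0.094, -0.0], [-0.0, 0.001, -1.0]]
wrist_force: [0.1, 0.6, -1.0]
gripper_width: 0.0937
grip_force: 0.0
```

```bash
python3 -c "
from h import *
rel()"
```

```text
6.1 face rel hub (tool x,y mm), tip z [-0.1  8.3] 175.8 F [ 0.1  0.6 -1. ] tip-centre to btn [-62.9  -7.8 -11.2]
```

Request:
arm_command --pt "0 0 -0.82 0 94" --pt "0 0 -0.82 0 94" --pt "-0.65 0.03 -0.82 0 94" --pt "-0.65 0.03 0 0 94" --pt "0 0 0 0 94" --pt "0 0 0 0 94"

```text
t: 6.7
ee_pos: [0.4395, -0.1407, 0.2979]
tool_rot: [[0.095, 0.995, -0.001], [0.995, -0.095, 0.001], [0.0, -0.001, -1.0]]
wrist_force: [-0.2, 1.4, 0.2]
gripper_width: 0.0938
grip_force: 0.0
```

```bash
python3 -c "
from h import *
rel();cmp()"
```

```text
6.7 face rel hub (tool x,y mm), tip z [-52.1   9.7] 272.9 F [-0.2  1.4  0.2] tip-centre to btn [-10.9  -9.2  85.9]
38 peak -42 172 centroid -42.58542141230068
38 peak -42 174 centroid -42.6837416481069
40 peak -42 143 centroid -42.17153284671533
40 peak -45 159 centroid -44.27362482369534
42 peak -63 137 centroid -63.09561752988048
42 peak -45 154 centroid -45.20845921450151
44 peak -63 143 centroid -63.27007299270073
44 peak -45 149 centroid -45.34415584415584
46 peak -63 141 centroid -62.975232198142415
46 peak -45 143 centroid -45.13180515759312
wheel [ 67  36  17  33  23  17  18  21  67  94 107 137 138 117 142 147 151 151
 145 116 110 145 217 193  74  57  56  95 116  44 112 148 128]
wheel [ 68  36  18  50  29  17  16  19  66  94 111 141 135 113 139 149 150 147
 135  97 124 200 229 187  75  55  47  60  58  34 101 158 139]
cups [153  99  69  68  67  67  62  58  60  65  67 143 196  89  67  67  64  57
  56  62  65  67  65  65  65  65  64  62  57  35  15  13  13]
cups [158  96  59  59  58  58  49  51  56  58  56 142 225  79  57  56  56  49
  56  62  63  63  61  61  61  60  60  58  50  33  14  14  14]
```

The pointer now reads -45 mm, exactly the fourth dot. One more identical flick.

Request:
arm_command --pt "0.65 -0.42 0 0 94" --pt "0.65 -0.42 0 0 94" --pt "0 0 0 0 94" --pt "0 0 0.8 0 94" --pt "0 0 0.8 0 94" --pt "0 0 0.8 0 94" --pt "0 0 0 0 94" --pt "0 0 0 0 94"

```text
t: 7.55
ee_pos: [0.4114, -0.0857, 0.2031]
tool_rot: [[0.094, 0.996, -0.0], [0.996, -0.094, 0.0], [0.0, -0.0, -1.0]]
wrist_force: [-0.0, 0.5, 0.1]
gripper_width: 0.094
grip_force: 0.0
```

```bash
python3 -c "
from h import *
rel()"
```

```text
7.55 face rel hub (tool x,y mm), tip z [  0.1 -23.3] 178.1 F [-0.   0.5  0.1] tip-centre to btn [-63.1  23.8  -8.9]
```

Request:
arm_command --pt "0 0.16 0.06 0 94" --pt "0 0.16 0 0 94" --pt "0 0.16 0 0 94" --pt "0 0.16 0 0 94" --pt "0 0.15 0 0 94" --pt "0 0 0 0 94" --pt "0 0 0 0 94"

```text
t: 8.25
ee_pos: [0.4429, -0.0888, 0.2003]
tool_rot: [[0.094, 0.996, 0.0], [0.996, -0.094, -0.0], [-0.0, 0.0, -1.0]]
wrist_force: [-0.0, -0.4, 0.2]
gripper_width: 0.0937
grip_force: 0.0
```

Request:
arm_command --pt "0 0 -0.82 0 94" --pt "0 0 -0.82 0 94" --pt "-0.65 0.03 -0.82 0 94" --pt "-0.65 0.03 0 0 94" --pt "0 0 0 0 94" --pt "0 0 0 0 94" --pt "0 0 0 0 94"

```text
t: 8.95
ee_pos: [0.44, -0.1401, 0.298]
tool_rot: [[0.094, 0.996, -0.001], [0.996, -0.094, 0.001], [0.0, -0.001, -1.0]]
wrist_force: [-0.3, -0.3, -0.7]
gripper_width: 0.0941
grip_force: 0.0
```

```bash
python3 -c "
from h import *
rel();cmp()"
```

```text
8.95 face rel hub (tool x,y mm), tip z [-51.4  10.1] 272.9 F [-0.3 -0.3 -0.7] tip-centre to btn [-11.6  -9.7  85.9]
38 peak -42 172 centroid -42.58542141230068
38 peak -43 177 centroid -43.3929784824462
40 peak -42 143 centroid -42.17153284671533
40 peak -36 153 centroid -36.03529411764706
42 peak -63 137 centroid -63.09561752988048
42 peak -36 152 centroid -36.11744966442953
44 peak -63 143 centroid -63.27007299270073
44 peak -36 152 centroid -36.17687074829932
46 peak -63 141 centroid -62.975232198142415
46 peak -36 151 centroid -36.05654761904762
wheel [ 67  36  17  33  23  17  18  21  67  94 107 137 138 117 142 147 151 151
 145 116 110 145 217 193  74  57  56  95 116  44 112 148 128]
wheel [ 68  43  17  57  22  19  17  16  67  95 112 140 140 111 140 145 149 148
 136 105 130 198 227 201  66  54  48  40  43  29  77  97  72]
cups [153  99  69  68  67  67  62  58  60  65  67 143 196  89  67  67  64  57
  56  62  65  67  65  65  65  65  64  62  57  35  15  13  13]
cups [158 103  66  64  64  64  60  59  60  58  59 128 203  95  61  61  60  58
  57  57  57  57  59  59  58  59  59  57  55  39  13  15  12]
```

The pointer is at -36 mm, the fifth dot, and rests on its click. Next is the button.

Request:
arm_command --pt "-0.29 -0.24 0 0 94" --pt "0 0 0.6 0 94" --pt "0 0 0.7 0 94" --pt "0 0 0.7 0 94" --pt "0 0 0 0 94" --pt "0 0 0 0 94"

```text
t: 9.6
ee_pos: [0.4296, -0.1511, 0.2191]
tool_rot: [[0.093, 0.996, -0.0], [0.996, -0.093, 0.0], [0.0, -0.0, -1.0]]
wrist_force: [-0.3, 0.3, 0.7]
gripper_width: 0.0944
grip_force: 0.0
```

```bash
python3 -c "
from h import *
rel()"
```

```text
9.6 face rel hub (tool x,y mm), tip z [-63.3   0.9] 194.1 F [-0.3  0.3  0.7] tip-centre to btn [ 0.3 -0.5  7.1]
```

Centred. Down about 13 mm in small steps.

Request:
arm_command --pt "0 0 0.15 0 94" --pt "0 0 0.08 0 94" --pt "0 0 0.05 0 94" --pt "0 0 0.05 0 94" --pt "0 0 0 0 94" --pt "0 0 0 0 94"

```text
t: 10.2
ee_pos: [0.43, -0.1515, 0.2061]
tool_rot: [[0.094, 0.996, 0.002], [0.996, -0.094, -0.001], [-0.0, 0.002, -1.0]]
wrist_force: [1.4, 0.9, 6.6]
gripper_width: 0.094
grip_force: 3.4
```

```bash
python3 -c "
from h import *
rel()"
```

```text
10.2 face rel hub (tool x,y mm), tip z [-63.8   1.5] 181.2 F [1.4 0.9 6.6] tip-centre to btn [ 0.8 -0.9 -5.8]
```

Request:
arm_command --pt "0 0 0.03 0 94" --pt "0 0 0.02 0 94" --pt "0 0 0 0 94" --pt "0 0 0 0 94"

```text
t: 10.6
ee_pos: [0.4302, -0.1516, 0.2055]
tool_rot: [[0.094, 0.996, 0.004], [0.996, -0.094, -0.001], [-0.001, 0.004, -1.0]]
wrist_force: [-6.0, 4.1, 22.8]
gripper_width: 0.0939
grip_force: 11.4
```

The force of 23 N shows the button is against its stop. Releasing straight up.

Request:
arm_command --pt "0 0 -0.3 0 94" --pt "0 0 -0.8 0 94" --pt "0 0 -0.8 0 94" --pt "0 0 -0.8 0 94" --pt "0 0.2 0 0 94" --pt "0.25 0 0 0 94" --pt "0 0 0 0 94" --pt "0 0 0 0 94"

```text
t: 11.4
ee_pos: [0.438, -0.1418, 0.3101]
tool_rot: [[0.093, 0.996, -0.002], [0.996, -0.093, 0.001], [0.001, -0.002, -1.0]]
wrist_force: [-0.7, -0.5, 0.1]
gripper_width: 0.0939
grip_force: 0.0
```

```bash
python3 -c "
from h import *
rel();cmp()" | grep -v ^38 | grep -v wheel
python3 - <<'E'
from h import *
im=read_camera("wrist");cv2.imwrite("pics/fin.png",cv2.resize(im[:,:,::-1],(800,500)))
E
```

```text
11.4 face rel hub (tool x,y mm), tip z [-53.2   8.1] 285.0 F [-0.7 -0.5  0.1] tip-centre to btn [-9.8 -7.7 98. ]
40 peak -42 143 centroid -42.17153284671533
40 peak -36 145 centroid -36.075819672131146
42 peak -63 137 centroid -63.09561752988048
42 peak -36 140 centroid -36.12056737588652
44 peak -63 143 centroid -63.27007299270073
44 peak -36 141 centroid -36.10507246376812
46 peak -63 141 centroid -62.975232198142415
46 peak -36 152 centroid -35.95443037974684
 145 116 110 145 217 193  74  57  56  95 116  44 112 148 128]
 180 122 127 183 213 192  79  53  43  43  55  46 108 152 134]
cups [153  99  69  68  67  67  62  58  60  65  67 143 196  89  67  67  64  57
  56  62  65  67  65  65  65  65  64  62  57  35  15  13  13]
cups [162 102  61  60  62  60  61  60  61  60  58 143 224  85  60  58  60  59
  59  59  58  58  57  57  61  63  62  59  59  54  24  12  13]
```

View pics/fin.png

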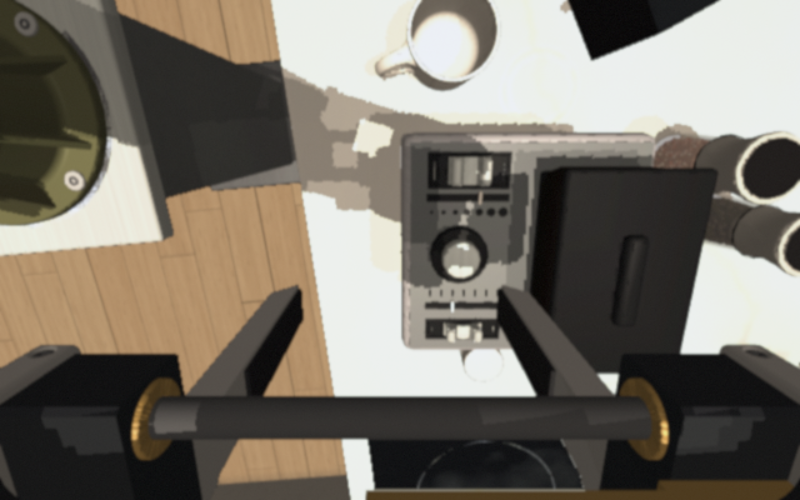

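The picture shows the pointer at the fifth dot (480, 198), the button up (462, 258), the cups pointer unchanged (453, 306), and the grinder and mug in place.

```bash
python3 -c "
from plant import *
print(close_job())"
```

```text
the job is handed in; nothing more can be done
None
```

I flicked the grind wheel three clicks from the second dot to the fifth, pressed the start button to its stop and let it spring back, and handed the job in at about 11.5 s; the last picture showed the cups wheel, grinder and mug unmoved, but no verdict came back.

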